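Lock the crank of the transfer pump

TASK

Lock the hand-cranked transfer pump: stand its steel lock pin in the guide hole on top of the pump, then turn the crank gently, by feel, towards the robot until the hidden cross-hole of the shaft comes under the pin and the pin drops in a little and blocks the crank; do not force the crank against the pin. Then let go of the crank, push the pin fully home with its head down on the guide, and leave the things around undisturbed.

Things in the scene. Friction and masses are not known exactly. Their poses are not given: they have to be found in the camera images.
- pump: the fixed grey pump on a steel base plate 120 x 150 x 10 mm; origin on the table below the guide hole, z up. The shaft (32 mm diameter) runs along the pump's y axis, 50 mm above the table, hidden in the housing; the crank is on the -y side, the round drum (top 90 mm high, hose nozzle to 114 mm at y = 55 mm) on the +y side
- guide (a point): centre of the mouth of the vertical guide hole (11.2 mm wide, chamfered) in the square steel bush on top of the pump, 94 mm above the table. A pin resting on the shaft has its tip 28 mm below the mouth. When the cross-hole (11.6 mm) comes under it, it drops about 20 mm on to two spring balls. The push from there on, 35 mm through the shaft, takes up to about 10 N and swings the freed crank into line
- crank_handle (a point): middle of the crank's round wooden handle, 16 mm diameter, 52 mm long, lying along the pump's y axis, 84 mm to the -y side of the guide hole. It moves on a circle of 75 mm radius about the shaft axis (50 mm above the table, along the pump's y axis)
- crank (a joint): crank angle: 0 = arm straight up, positive leaning to the pump's +x (away from the robot); stops at -0.75 and 0.95. Light friction (1 to 4 N at the handle), stays where left. Starts at 0.6 to 0.85. The cross-hole lines up somewhere between -0.27 and 0.38, each time elsewhere and unseen; once the pin has dropped in, the crank is blocked within some 0.4 rad: load it no more than 15 N then
- lock_pin: the loose steel lock pin, 0.08 kg: shank 10 mm diameter and 84 mm long with a tapered tip (6 mm wide at the end, full width 6 mm up), then a round dark head 22 mm diameter and 24 mm high. Origin at the centre of its tip, z along the pin towards the head. It starts upright in the pin stand. Home, its head's underside rests on the guide bush and its tip is 10 mm above the table
- pin_head (a point): centre of the pin's head, 96 mm above its tip, 12 mm below its top
- pin_stand: fixed wooden block 70 x 70 x 40 mm with an 11 mm hole, 30 mm deep, where the pin stands; origin at the centre of its underside
- tasting_glass_7: bystander: stemmed tasting glass, 65 mm wide, 155 mm high; origin at the centre of its foot
- half_bottle_1: bystander: dark half bottle, 62 mm wide, 243 mm high; origin at the centre of its foot
- bell: bystander: hand bell with dark wooden handle, 58 mm wide, 94 mm high; origin at the centre of its foot

How it is judged:
On the way, in this order (a step that is already met when the one before it is completed fails the run):
1. the pin stands in the guide hole (horizontal distance between lock_pin and guide below 0.005 m and z of lock_pin in the frame of guide below -0.008 m), for 0.2 s.
2. the pin has dropped into the shaft's cross-hole (horizontal distance between lock_pin and guide below 0.007 m and z of lock_pin in the frame of guide below -0.04 m), for 0.2 s.
At the end, for the whole second after the job is handed in: The pin is through the shaft and home: its tip at least 81 mm below the guide's mouth (84 mm is fully home), within 5 mm of the guide's axis, upright within 0.1 rad and at rest (z of lock_pin in the frame of guide below -0.081 m and horizontal distance between lock_pin and guide below 0.005 m and angle between the z axis of lock_pin and the z axis of pump, either way round below 0.1 rad and linear speed of lock_pin below 0.02 m/s); the robot touches nothing.
It fails at once if the pin is forced: more than 200 N between the pin and the pump with its shaft (contact force between lock_pin and pump above 200 N).
It fails at once if a bystander glass, bottle or bell is pushed more than 40 mm or tipped (distance of any of tasting_glass_7, half_bottle_1, bell from where it was at the start of the episode above 0.04 m or angle between any of tasting_glass_7, half_bottle_1, bell's own z axis and vertical above 0.5 rad).
It also fails if it takes over 67 s, if anything falls off the work surface, if the arm or the gripper's body presses on something with over 40 N, if the wrist force passes 120 N, or if a joint passes its speed limit or range.

ROBOT

A 6-joint arm with a two-finger parallel gripper is mounted at the origin on a cart in front of the work surface, level with it; the furniture and walls round the work are solid. World frame = base frame: x ahead of the robot, y to its left, z up, the work surface at z = 0. Lengths are in m, angles in rad, forces in N, time in s.
With the tool pointing down it reaches from about 0.35 to 0.975 m from the base axis. Payload 4.9 kg.
Tool frame: the origin (TCP) lies at the very end of the fingers, on their centre line; the grasp point (between the pads) lies 19 mm behind it; z points along the fingers, y is the line along which they close (so a half turn about z gives the same grasp; the last joint's range is limited). The gripper opens to 85 mm and grips with 20 to 120 N. Pads are 22 mm wide; open, the fingers measure 114 mm over their backs; the gripper's body (76 mm by 85 mm) begins 54 mm behind the grasp point. The pads swing forward as they close: fully open they stand 13 mm farther back than shut.
Start: joints at [-1.26, 0.053, 1.613, -0, 1.476, -0.119], TCP at [0.26, -0.568, 0.231] pointing down, gripper open.
Joint ranges: [-3.01, 3.01], [-1.01, 2.22], [0.06, 2.58], [-1.02, 4.17], [0.09, 2.62], [-3.14, 3.14]. Speed limits (rad/s): [2.57, 2.57, 3.14, 3.14, 3.14, 3.14].

INTERFACE

Orientations are given as a rotation vector (axis times angle).
In Python, from station import get_obs, get_image, finish_job gives the robot as it stands. The module is installed in compiled form; this text tells all that it offers.
- The arm moves only by the tool carry_out, never from a script. Its argument "rows" is a list of rows, each a list of 7 numbers: the turn, a rotation vector about the tool's x, y, z as a fraction of full scale, then the shift along the tool's x, y, z as a fraction of full scale, then the closure, from -1 (fully open) to 1 (shut). A call has 1 to 5 rows; each row is the pose to reach, as a shift and turn from the pose commanded when the call began, along the tool's axes at that moment, turning the shorter way round; what a row does not reach only later rows make up. Full scale, the value 1, is 300 mm for a shift and pi rad for a turn. A row lasts 1/10 s, in which the tool goes at most 50 mm and 8.59 degrees, less where a joint would pass 70% of its speed; a pose out of reach is approached as far as the arm can. A call with a number of a shift or a turn outside -1 to 1 is refused whole. A call with a gripper value outside its range is refused whole. The fingers move at their own pace and stop on an object; "force" is the grip in N (left out, the last holds). Time passes only in rows, so rows that repeat a pose let the fingers close. It gives the time, the measured TCP pose, the force, the opening and the grip force at its end, in the units of the state.
- get_obs(): the state, without advancing time (a new reading comes with each control period).
- get_image(name): name is "side" or "top"; returns a dict with "img" (420x560x3 uint8, blue, green, red), "mtx" (3x3 intrinsics, pixels), "R" (3x3) and "t" (3): a world point X has camera coordinates R X + t. Camera axes: x right, y down, z forward; pixel columns grow to the right and rows downward; lengths in m; the calibration is good to about 2 mm. A picture is of the moment at which its call begins. There is no depth.
- finish_job(): hands the job in; it is judged then, once.
The state is a dict: "t": time; "q": joint angles; "dq": joint speeds; "effort": joint torques, N m; "tool_pos": TCP position; "tool_rot": TCP orientation; "contact_force": force on the tool from outside, world axes, zero at the start; "wrist_torque": the same for the moment, N m; "opening": finger opening in m; "grip_force": force on a finger pad.
Only numpy, scipy, OpenCV 4.12 (cv2) and the standard library are available. Lean on these libraries where they do the work, as an engineer would, in place of code of your own. Each camera call takes 0.05 s, during which the arm holds its last target. There are 200 camera calls.

## Working session

There is one attempt and no reset: what is moved stays moved. The work goes in short steps, Python scripts to look and compute and a tool call to move; the robot and the scene stay as the last step left them, time stands still between calls to the robot, and variables do not carry over. Pictures are saved under pics/ and viewed, at most 10 in all, crops included, and the job is handed in when it is done.

Besides the shell and the picture viewer there is one more tool, called after "Request:" as a command line: name --pt "numbers of a row" for each row, then --argument value for the rest. carry_out: Moves the arm, as the interface text tells. Shift numbers are shares of 300 mm and turn numbers shares of pi rad, none past 1 either way. Its arguments: {"type":"object","properties":{"rows":{"type":"array"},"force":{"type":"number"}},"required":["rows"]}

```bash
mkdir -p pics
python3 - <<'E'
from station import *
import cv2,pickle
o=get_obs();print({k:o[k] for k in('t','tool_pos','tool_rot','opening','contact_force')})
d={}
for n in('side','top'):
    d[n]=get_image(n);cv2.imwrite(f'pics/{n}0.png',d[n]['img'])
    print(n,d[n]['mtx'],d[n]['R'],d[n]['t'])
pickle.dump(d,open('cams.pkl','wb'))
E
```

```text
{'t': 0.0, 'tool_pos': array([ 0.26023326, -0.56754168,  0.23004223]), 'tool_rot': array([-3.06728378e+00, -6.69507480e-01,  3.38382026e-04]), 'opening': 0.08528333632428467, 'contact_force': array([-0.19743257, -0.10760034,  0.61306989])}
side [[417.43828931   0.         279.52246203]
 [  0.         417.43828931 207.33013476]
 [  0.           0.           1.        ]] [[-0.82639296 -0.56277437 -0.01896526]
 [-0.36420347  0.55988647 -0.74423314]
 [ 0.42945373 -0.60812181 -0.66765062]] [0.38259322 0.37554633 0.61680086]
top [[433.03256043   0.         280.49684939]
 [  0.         433.03256043 208.12317552]
 [  0.           0.           1.        ]] [[-0.01691057 -0.99905563 -0.04002355]
 [-0.98563903  0.0233833  -0.16723911]
 [ 0.16801706  0.03662066 -0.98510365]] [-0.13586563  0.55868872  0.90406492]
```

View pics/side0.png

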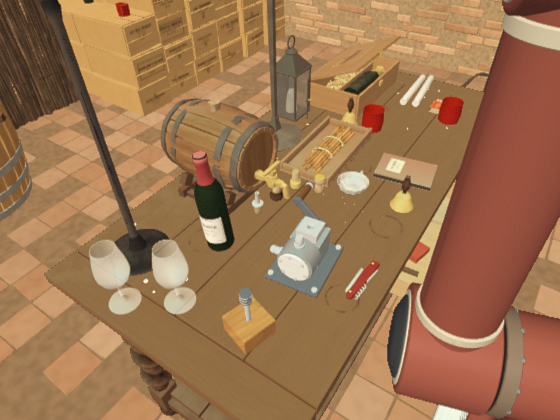

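View pics/top0.png

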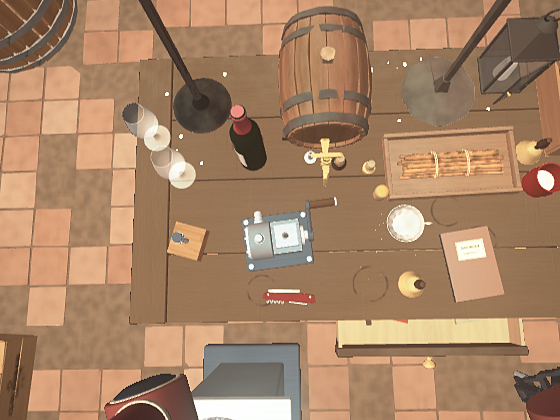

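The side view shows the pump at about (305,250), the pin in its stand at (248,310), the bottle at (213,215) and the glass at (172,275). The top view shows the guide at about (288,236), the handle at (322,203), the pin head at (178,238) and the bell at (412,284). Next I'll zoom in.

Run:
```python
import cv2,pickle,numpy as np
d=pickle.load(open('cams.pkl','rb'))
def c(n,x,y,w,h,s): return cv2.resize(d[n]['img'][y:y+h,x:x+w],(w*s,h*s),interpolation=cv2.INTER_CUBIC)
a=c('top',160,190,200,90,4)
b=c('side',215,185,133,80,3); b2=c('side',215,275,133,80,3)
cv2.imwrite('pics/z0.png',np.vstack([a,np.hstack([b,b2,np.zeros((240,2,3),np.uint8)])]))
```

```text
(no output)
```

View pics/z0.png

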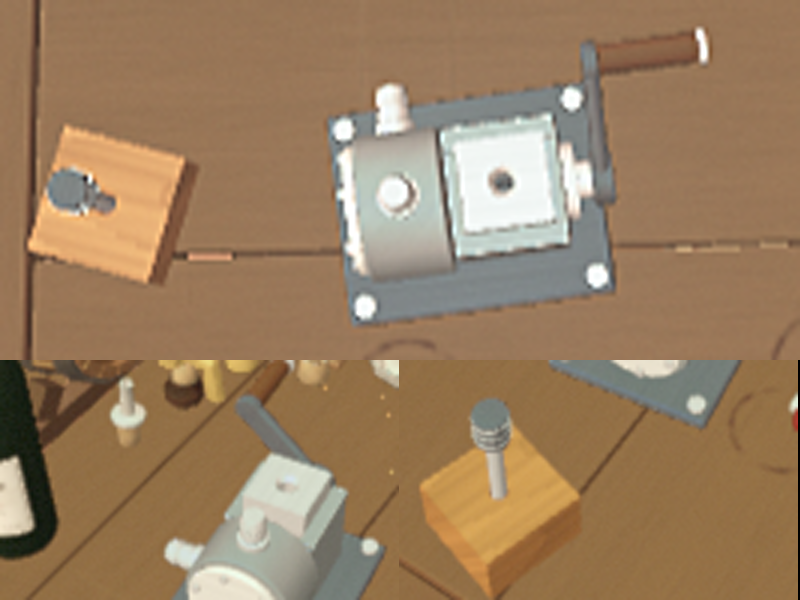

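```bash
cat > h.py <<'E'
import pickle,numpy as np
from scipy.optimize import least_squares
from scipy.spatial.transform import Rotation as Rn
d=pickle.load(open('cams.pkl','rb'))
def proj(n,X):
    c=d[n];p=c['mtx']@(c['R']@np.asarray(X,float)+c['t']);return p[:2]/p[2]
def ray(n,uv,z):
    c=d[n];v=c['R'].T@np.linalg.inv(c['mtx'])@np.array([*uv,1]);o=-c['R'].T@c['t'];return o+v*(z-o[2])/v[2]
def tri(a,b):
    return least_squares(lambda X:np.r_[proj('top',X)-a,proj('side',X)-b],[.6,0,.1])
T=lambda u,v:(160+u/4,190+v/4)
E
python3 - <<'E'
from h import *
np.set_printoptions(precision=4,suppress=True)
for nm,a,b,z in(('guide',T(501,182),(311,226.7),.094),('pintop',T(67,187),(245.7,291.7),.118)):
    r=tri(a,b);print(nm,'tri',r.x,r.fun,'top',ray('top',a,z),'side',ray('side',b,z))
P=[ray('top',T(*c),.01) for c in((330,120),(575,85),(614,290),(353,325))]
print('plate',np.mean(P,0));
for i in range(4):
    v=P[(i+1)%4]-P[i];print(np.linalg.norm(v),np.arctan2(v[1],v[0]))
S=[ray('top',T(*c),.04) for c in((66,127),(190,158),(152,283),(28,248))];print('stand',np.mean(S,0))
for i in range(4):
    v=S[(i+1)%4]-S[i];print(np.linalg.norm(v),np.arctan2(v[1],v[0]))
print('standhole',ray('top',T(105,202),.04))
g=ray('top',T(501,182),.094)
# yaw & crank angle
H=[T(600,55),T(703,47)]
def pt(yaw,a,y): 
    return g*[1,1,0]+Rn.from_rotvec([0,0,yaw]).apply([75e-3*np.sin(a),y,.05+.075*np.cos(a)])
f=lambda p:np.r_[proj('top',pt(p[0],p[1],-.058))-H[0],proj('top',pt(p[0],p[1],-.110))-H[1]]
r=least_squares(f,[-.15,.7]);print('yaw,crank',r.x,r.fun,pt(*r.x,-.084))
for n,uv in(('bottle foot',(250,158)),('glass foot',(182,176)),('bell foot',(410,287)),('tap',(325,165))):print(n,ray('top',uv,0))
E
```

```text
guide tri [ 0.4901 -0.1579  0.0924] [ 0.0572  0.1263 -0.1364 -0.0269] top [ 0.4902 -0.1578  0.094 ] side [ 0.489  -0.1565  0.094 ]
pintop tri [0.4894 0.0602 0.1171] [ 0.0954  0.1863 -0.1721 -0.0421] top [0.4897 0.0602 0.118 ] side [0.4887 0.0606 0.118 ]
plate [ 0.4871 -0.1366  0.01  ]
0.14023282351431926 -1.450354949601634
0.11703039074547962 -2.9820234474016236
0.1461777485765356 1.6846385144936653
0.1159841865002165 0.10868290561551423
stand [0.4886 0.0587 0.04  ]
0.07170785692236578 -1.8351287528173799
0.07075031208390284 2.8549363761124567
0.07155509880718816 1.2831039515039606
0.06907564320950609 -0.28470292050650614
standhole [0.4895 0.0609 0.04  ]
yaw,crank [0.0741 0.9313] [ 0.4378  0.208  -0.2323 -0.2219] [ 0.5564 -0.2371  0.0948]
bottle foot [ 0.6844 -0.0759  0.    ]
glass foot [0.6453 0.0843 0.    ]
bell foot [ 0.3807 -0.4275  0.    ]
tap [ 0.6625 -0.2507  0.    ]
```

Request:
carry_out --pt "0 0 -0.21 0.61 -0.62 0 -1" --pt "0 0 -0.21 0.61 -0.62 0 -1" --pt "0 0 -0.21 0.61 -0.62 0 -1" --pt "0 0 -0.21 0.61 -0.62 0 -1" --pt "0 0 -0.21 0.61 -0.62 0 -1" --force 40

```text
t: 0.6
tool_pos: [0.3456, -0.331, 0.2307]
tool_rot: [-2.684, -1.632, -0.0]
contact_force: [1.3, -0.1, 0.1]
opening: 0.0857
grip_force: 0.0
```

```bash
cat >> h.py <<'E'
from station import *
import cv2
np.set_printoptions(precision=4,suppress=True)
def go(x,y,z,phi=1.69):
    "fractions from the present pose to a tool-down pose at phi"
    o=get_obs();R=Rn.from_rotvec(o['tool_rot'])
    G=Rn.from_matrix(np.c_[[np.cos(phi),np.sin(phi),0],[np.sin(phi),-np.cos(phi),0],[0,0,-1]])
    print('t',o['t'],'pos',o['tool_pos'],'F',o['contact_force'],'open',o['opening'],'grip',o['grip_force'])
    print('turn',(R.inv()*G).as_rotvec()/np.pi,'shift',R.inv().apply(np.array([x,y,z])-o['tool_pos'])/.3)
E
python3 - <<'E'
from h import *
go(.489,.06,.2)
s=d['side']['img'][140:215,225:345];t=d['top']['img'][110:220,250:400]
cv2.imwrite('pics/tap.png',np.hstack([cv2.resize(s,(400,330),interpolation=2),cv2.resize(t,(400,330),interpolation=2)]))
E
```

```text
t 0.6 pos [ 0.3456 -0.331   0.2307] F [ 1.2969 -0.0865  0.0572] open 0.08572316614938548 grip 0.0
turn [-0.0001 -0.0002 -0.1901] shift [ 1.3771 -0.1752  0.1031]
```

View pics/tap.png

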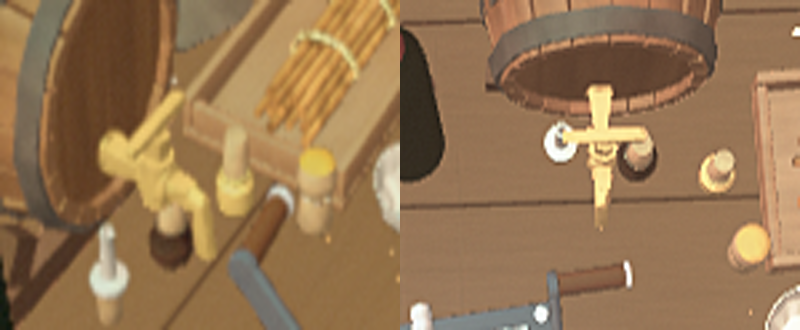

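The tap's spout tip is at top (325,185) and side (286,198), close beyond the crank handle, so I'll locate it.

Request:
carry_out --pt "0 0 -0.19 0.8 -0.1 0 -1" --pt "0 0 -0.19 0.8 -0.1 0 -1" --pt "0 0 -0.19 0.8 -0.1 0 -1" --pt "0 0 -0.19 0.8 -0.1 0 -1" --pt "0 0 -0.19 0.8 -0.1 0 -1"

```text
t: 1.1
tool_pos: [0.4302, -0.104, 0.231]
tool_rot: [-2.086, -2.349, -0.0]
contact_force: [0.5, -0.6, -0.3]
opening: 0.0853
grip_force: 0.0
```

Run:
```python
from h import *
go(.489,.06,.2)
for nm,a,b in(('taptip',(325,185),(286.5,198)),('taphandle knob',(341,155),(279,161)),('crankend',T(705,46),(225+.3*288,140+195/4.4)),):
    r=tri(a,b);print(nm,r.x,r.fun)
```

```text
t 1.1 pos [ 0.4302 -0.104   0.231 ] F [ 0.4671 -0.6043 -0.3212] open 0.08528045274917352 grip 0.0
turn [ 0.0001 -0.0001 -0.0001] shift [0.5195 0.2596 0.1034]
taptip [ 0.6051 -0.2445  0.0535] [-0.4479 -0.9176  1.083   0.2445]
taphandle knob [ 0.6484 -0.2748  0.1263] [-0.0432 -0.0847  0.1068  0.026 ]
crankend [ 0.5552 -0.2642  0.1047] [ 0.2991  0.6455 -0.7723 -0.159 ]
```

Request:
carry_out --pt "0 0 0 0.53 0.26 0.2 -1" --pt "0 0 0 0.53 0.26 0.2 -1" --pt "0 0 0 0.53 0.26 0.2 -1" --pt "0 0 0 0.53 0.26 0.44 -1" --pt "0 0 0 0.53 0.26 0.44 -1"

```text
t: 1.6
tool_pos: [0.4891, 0.0625, 0.0977]
tool_rot: [2.086, 2.349, 0.0]
contact_force: [0.4, -0.5, -0.7]
opening: 0.0852
grip_force: 0.0
```

Run:
```python
from h import *
go(.489,.0603,.096)
```

```text
t 1.6 pos [0.4891 0.0625 0.0977] F [ 0.3626 -0.4548 -0.7136] open 0.08517663823208009 grip 0.0
turn [ 0.0001 -0.     -0.0003] shift [-0.0071 -0.0013  0.0058]
```

Request:
carry_out --pt "0 0 0 -0.007 0 0 0" --pt "0 0 0 -0.007 0 0 0.6" --pt "0 0 0 -0.007 0 0 1" --pt "0 0 0 -0.007 0 0 1" --pt "0 0 0 -0.007 0 0 1"

```text
t: 2.1
tool_pos: [0.491, 0.0577, 0.1019]
tool_rot: [2.088, 2.342, 0.004]
contact_force: [-0.8, -1.3, 4.2]
opening: 0.0202
grip_force: 38.9
```

Request:
carry_out --pt "0 0 0 0 0 0 1" --pt "0 0 0 0 0 0 1" --pt "0 0 0 0 0 0 1" --pt "0 0 0 0 0 0 1"

```text
t: 2.5
tool_pos: [0.4911, 0.058, 0.1019]
tool_rot: [2.088, 2.343, 0.004]
contact_force: [-1.1, 0.0, 7.0]
opening: 0.02
grip_force: 39.2
```

Request:
carry_out --pt "0 0 0 0 0 -0.05 1" --pt "0 0 0 0 0 -0.1 1" --pt "0 0 0 0 0 -0.2 1" --pt "0 0 0 0 0 -0.33 1" --pt "0 0 0 0 0 -0.33 1"

```text
t: 3.0
tool_pos: [0.4927, 0.0583, 0.2063]
tool_rot: [2.083, 2.339, 0.012]
contact_force: [0.2, -0.4, 0.3]
opening: 0.0201
grip_force: 39.6
```

Run:
```python
from h import *
go(.4897,-.1573,.2)
t=get_image('top')['img'];s=get_image('side')['img']
cv2.imwrite('pics/l1.png',np.hstack([cv2.resize(s[200:350,190:323],(400,450),interpolation=2),cv2.resize(t[160:310,120:253],(400,450),interpolation=2)]))
```

```text
t 3.0 pos [0.4927 0.0583 0.2063] F [ 0.1983 -0.3893  0.2505] open 0.020082464262460464 grip 39.643269181251526
turn [ 0.0036  0.0005 -0.0011] shift [-0.7126 -0.0931  0.0212]
```

View pics/l1.png

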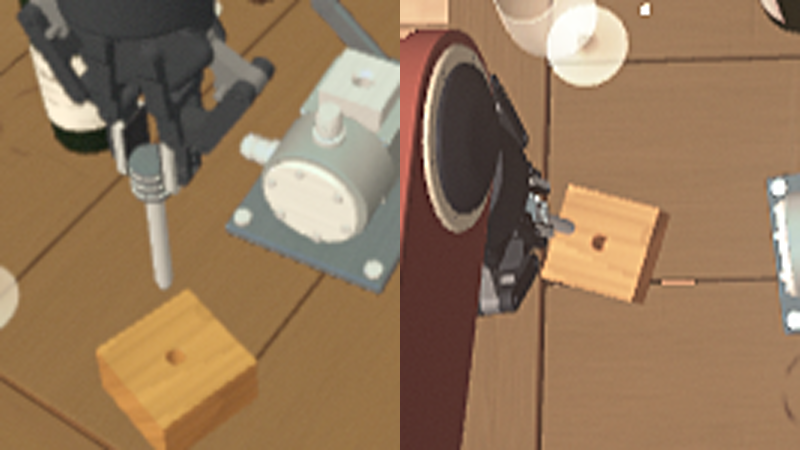

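Run:
```python
from h import *
r=tri((177.5,235.8),(245,295.7));print('tip',r.x,r.fun)
o=get_obs();R=Rn.from_rotvec(o['tool_rot']).as_matrix();p=o['tool_pos'];print(p,R)
# predicted head top at tool axis & expected pixels for upright/tool aligned pin
for nm,dr in(('upright',np.array([0,0,1.])),('tool',-R[:,2])):
    c=p-R[:,2]*.009 # ~head centre
    print(nm,'head c px',proj('side',c),'tip',proj('side',c-.096*dr),proj('top',c-.096*dr),'top',proj('side',c+.012*dr))
```

```text
tip [0.4918 0.0615 0.1057] [ 0.2904  0.5669 -0.5227 -0.1279]
[0.49   0.0583 0.2006] [[-0.1153  0.9933  0.003 ]
 [ 0.9933  0.1153 -0.0001]
 [-0.0004  0.003  -1.    ]]
upright head c px [241.6399 254.5603] tip [246.0931 291.9917] [178.2491 236.8159] top [241.0209 249.3573]
tool head c px [241.6399 254.5603] tip [245.9611 291.9115] [178.2563 236.672 ] top [241.0391 249.3674]
```

Request:
carry_out --pt "0 0 0 0 0 -0.1 1" --pt "0 0 0 -0.2 -0.02 -0.1 1" --pt "0 0 0 -0.4 -0.05 -0.1 1" --pt "0 0 0 -0.6 -0.07 -0.1 1" --pt "0 0 0 -0.715 -0.085 -0.08 1"

```text
t: 3.6
tool_pos: [0.4879, -0.1428, 0.223]
tool_rot: [-2.088, -2.345, 0.001]
contact_force: [0.6, 0.3, -1.0]
opening: 0.0202
grip_force: 39.6
```

Request:
carry_out --pt "0 0 0 0 0 0.04 1" --pt "0 0 0 0 0 0.04 1" --pt "0 0 0 0 0 0.04 1"

```text
t: 3.9
tool_pos: [0.4881, -0.1401, 0.2103]
tool_rot: [-2.086, -2.344, 0.001]
contact_force: [-0.4, -0.5, -1.0]
opening: 0.0204
grip_force: 39.6
```

Run:
```python
from h import *
go(.4897,-.1573,.2)
t=get_image('top')['img'];s=get_image('side')['img']
print(get_obs()['tool_pos'])
cv2.imwrite('pics/l2.png',np.hstack([cv2.resize(s[165:265,260:360],(400,400),interpolation=2),cv2.resize(t[185:285,225:325],(400,400),interpolation=2)]))
```

```text
t 3.9 pos [ 0.4881 -0.1401  0.2103] F [-0.3762 -0.4939 -1.0298] open 0.020353761346355095 grip 39.60046470165253
turn [-0.0009 -0.0007 -0.0009] shift [-0.0575 -0.0011  0.0341]
[ 0.4889 -0.14    0.2116]
```

View pics/l2.png

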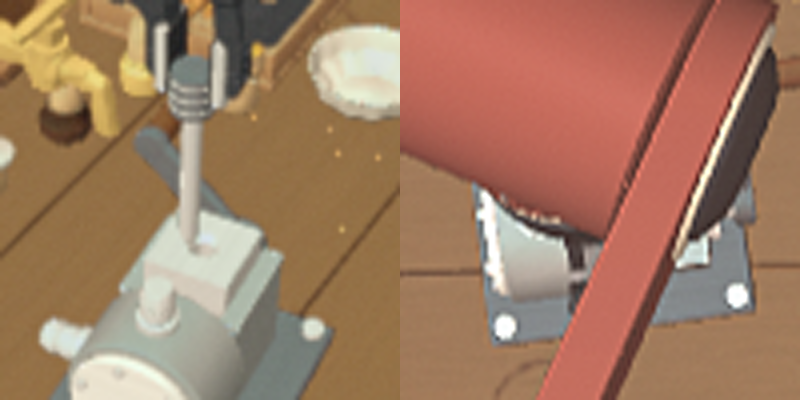

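Run:
```python
from h import *
for L in(.090,.093,.096):
    print(L,ray('side',(308.75,226.9),.211-L), 'head ctr', ray('side',(260+190/4,165+88/4),.211-L+.096))
print(ray('side',(311,226.7),.094))
o=get_obs();print(o['tool_pos'],o['tool_rot'])
print(proj('side',[.4885,-.14,.119]),proj('side',[.4885,-.14,.211]))
```

```text
0.09 [ 0.479  -0.1296  0.121 ] head ctr [ 0.4863 -0.1322  0.217 ]
0.093 [ 0.4805 -0.1323  0.118 ] head ctr [ 0.4881 -0.1354  0.214 ]
0.096 [ 0.482  -0.1349  0.115 ] head ctr [ 0.49   -0.1386  0.211 ]
[ 0.489  -0.1565  0.094 ]
[ 0.4889 -0.14    0.2116] [-2.0865 -2.3478 -0.    ]
[307.325  222.7206] [308.5955 186.8688]
```

Request:
carry_out --pt "0 0 0 -0.068 0.006 0.04 1" --pt "0 0 0 -0.068 0.006 0.04 1" --pt "0 0 0 -0.068 0.006 0.04 1"

```text
t: 4.3
tool_pos: [0.4931, -0.1604, 0.1999]
tool_rot: [-2.088, -2.347, -0.0]
contact_force: [-0.5, -0.1, -0.2]
opening: 0.0202
grip_force: 39.6
```

Run:
```python
from h import *
s=get_image('side')['img'];o=get_obs();print(o['tool_pos'],o['contact_force'])
cv2.imwrite('pics/l3.png',cv2.resize(s[165:240,280:350],(560,600),interpolation=2))
```

```text
[ 0.4933 -0.1604  0.2002] [-0.1816  0.0451 -1.9553]
```

View pics/l3.png

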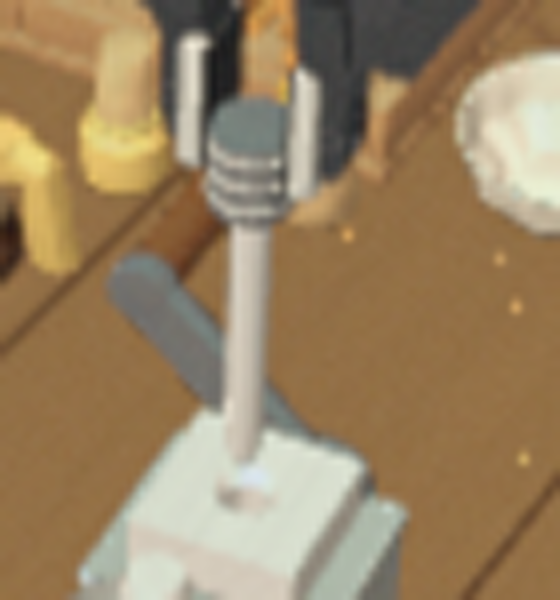

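Run:
```python
from h import *
p=np.array([.4932,-.1604])
print(proj('side',[*p,.2]),'hole z.094',ray('side',(310.5,225.9),.094))
for z in (.208,.212,.216,.220): print(z,proj('side',[*p,z]),ray('side',(311.25,181),z),'tip',ray('side',(310.4,222.5),z-.108))
o=get_obs();print(Rn.from_rotvec(o['tool_rot']).as_matrix()[:,2])
```

```text
[311.9077 184.8255] hole z.094 [ 0.4911 -0.158   0.094 ]
0.208 [312.047  181.5159] [ 0.4953 -0.1609  0.208 ] tip [ 0.4934 -0.1611  0.1   ]
0.212 [312.1173 179.8442] [ 0.4928 -0.1565  0.212 ] tip [ 0.4914 -0.1575  0.104 ]
0.216 [312.1881 178.1611] [ 0.4903 -0.1521  0.216 ] tip [ 0.4893 -0.1538  0.108 ]
0.22 [312.2594 176.4664] [ 0.4878 -0.1477  0.22  ] tip [ 0.4873 -0.1502  0.112 ]
[ 0.0002  0.0003 -1.    ]
```

Request:
carry_out --pt "0 0 0 0 0 0.02 1" --pt "0 0 0 0 0 0.04 1" --pt "0 0 0 0 0 0.06 1" --pt "0 0 0 0 0 0.06 1"

```text
t: 4.75
tool_pos: [0.4925, -0.1611, 0.1803]
tool_rot: [-2.088, -2.345, 0.001]
contact_force: [-0.8, -0.3, -0.2]
opening: 0.0204
grip_force: 39.6
```

Request:
carry_out --pt "0 0 0 0 0 0.02 1" --pt "0 0 0 0 0 0.035 1" --pt "0 0 0 0 0 0.045 1" --pt "0 0 0 0 0 0.045 1"

```text
t: 5.15
tool_pos: [0.4928, -0.1613, 0.1676]
tool_rot: [-2.089, -2.345, 0.0]
contact_force: [0.1, -0.7, -1.5]
opening: 0.0202
grip_force: 39.6
```

Request:
carry_out --pt "0 0 0 0 0 0.012 1" --pt "0 0 0 0 0 0.02 1" --pt "0 0 0 0 0 0.02 1"

```text
t: 5.45
tool_pos: [0.4929, -0.1613, 0.1618]
tool_rot: [-2.089, -2.346, 0.0]
contact_force: [-0.1, -0.5, -1.2]
opening: 0.0204
grip_force: 39.6
```

Request:
carry_out --pt "0 0 0 0 0 0 0.3" --pt "0 0 0 0 0 0 0" --pt "0 0 0 0 0 0 -0.5" --pt "0 0 0 0 0 0 -0.5" --pt "0 0 0 0 0 -0.1 -0.5"

```text
t: 5.95
tool_pos: [0.4904, -0.1601, 0.1879]
tool_rot: [-2.083, -2.339, 0.004]
contact_force: [0.4, -0.4, -0.5]
opening: 0.0641
grip_force: 0.0
```

Request:
carry_out --pt "0 0 0 0 0 -0.15 -0.5" --pt "0 0 0 0 0 -0.25 -0.5" --pt "0 0 0 0 0 -0.25 -0.5"

```text
t: 6.25
tool_pos: [0.4955, -0.1626, 0.2739]
tool_rot: [2.082, 2.338, 0.005]
contact_force: [-0.2, -0.3, -0.8]
opening: 0.0642
grip_force: 0.0
```

Run:
```python
from h import *
s=get_image('side')['img']
cv2.imwrite('base_side.png',s)
g=np.array([.4905,-.1575]);c,sn=np.cos(.12),np.sin(.12)
for a in(.7,.8,.93):
    print(a,[g[0]+c*.075*np.sin(a)+sn*.088,g[1]+sn*.075*np.sin(a)-c*.088,.05+.075*np.cos(a)])
go(.556,-.238,.21)
cv2.imwrite('pics/l4.png',cv2.resize(s[150:250,240:373],(798,600),interpolation=2))
```

```text
0.7 [np.float64(0.5490035404858788), np.float64(-0.23908310585660625), np.float64(0.10736316404633664)]
0.8 [np.float64(0.5544494733934813), np.float64(-0.2384264388761103), np.float64(0.1022530032010374)]
0.93 [np.float64(0.5607238142400809), np.float64(-0.2376698830153895), np.float64(0.09483754867154737)]
t 6.3 pos [ 0.4944 -0.162   0.2707] F [-0.9286 -0.2796 -0.0766] open 0.06393124465009416 grip 0.0
turn [ 0.0017  0.001  -0.0011] shift [-0.2746  0.1736  0.2041]
```

View pics/l4.png

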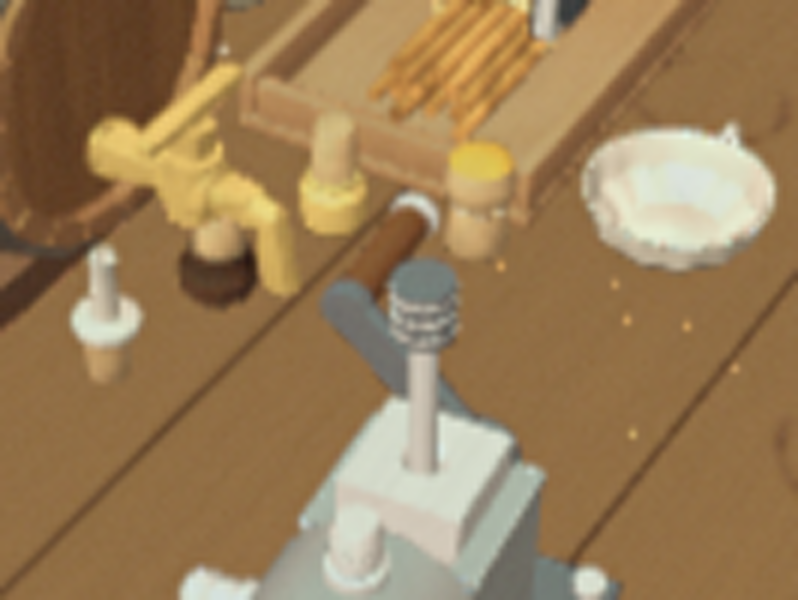

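Request:
carry_out --pt "0 0 0 -0.14 0.09 0 0.06" --pt "0 0 0 -0.275 0.174 0.1 0.06" --pt "0 0 0 -0.275 0.174 0.25 0.06" --pt "0 0 0 -0.275 0.174 0.25 0.06" --pt "0 0 0 -0.275 0.174 0.25 0.06"

```text
t: 6.8
tool_pos: [0.553, -0.2365, 0.1897]
tool_rot: [-2.086, -2.342, 0.002]
contact_force: [0.3, -0.6, 1.0]
opening: 0.0398
grip_force: 0.0
```

Run:
```python
from h import *
go(.556,-.238,.09)
```

```text
t 6.8 pos [ 0.553  -0.2365  0.1897] F [ 0.3081 -0.5835  1.0021] open 0.03984590528154318 grip 0.0
turn [-0.0014 -0.0011 -0.0012] shift [-0.0074  0.0107  0.3322]
```

Request:
carry_out --pt "0 0 0 -0.007 0.01 0.12 0.06" --pt "0 0 0 -0.007 0.01 0.2 0.06" --pt "0 0 0 -0.007 0.01 0.26 0.06" --pt "0 0 0 -0.007 0.01 0.33 0.06" --pt "0 0 0 -0.007 0.01 0.33 0.06"

```text
t: 7.3
tool_pos: [0.5569, -0.2381, 0.0928]
tool_rot: [-2.087, -2.345, 0.001]
contact_force: [-0.8, 0.1, 0.0]
opening: 0.0401
grip_force: 0.0
```

```bash
cat >> h.py <<'E'
B=cv2.imread('base_side.png')
tpl=B[193:222,304:318]
def pin():
    "vertical image shift of the pin head since base, px, and match score"
    s=get_image('side')['img'];h=B[192:210,302:319]
    m=cv2.matchTemplate(s[180:250,295:328],h,cv2.TM_CCOEFF_NORMED);_,v,_,l=cv2.minMaxLoc(m)
    o=get_obs();print('pin shift',l[0]-7,l[1]-12,'score',v,'t',o['t'],o['tool_pos'],'F',o['contact_force'])
    return s
E
python3 - <<'E'
from h import *
s=pin()
cv2.imwrite('pics/l5.png',cv2.resize(s[130:250,240:373],(665,600),interpolation=2))
E
```

```text
pin shift 0 0 score 0.8540542721748352 t 7.35 [ 0.5578 -0.2386  0.0944] F [-0.7426 -0.4458  0.2857]
```

View pics/l5.png

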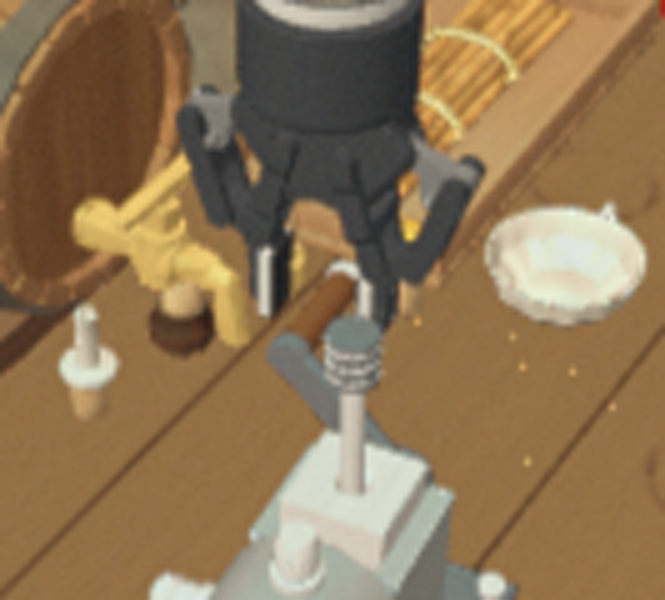

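Request:
carry_out --pt "0 0 0 0 -0.03 0 0.06" --pt "0 0 0 0 -0.055 -0.01 0.06" --pt "0 0 0 0 -0.08 -0.02 0.06" --pt "0 0 0 0 -0.1 -0.03 0.06" --pt "0 0 0 0 -0.12 -0.03 0.06"

```text
t: 7.85
tool_pos: [0.5259, -0.2448, 0.1083]
tool_rot: [2.081, 2.337, 0.007]
contact_force: [5.6, 0.9, 4.3]
opening: 0.0402
grip_force: 2.3
```

```bash
python3 -c "
from h import *
pin()"
```

```text
pin shift -1 0 score 0.6958252191543579 t 7.9 [ 0.5242 -0.2447  0.1072] F [ 3.2975 -0.2531  1.9113]
```

Request:
carry_out --pt "0 0 0 0 -0.01 0 0.06" --pt "0 0 0 0 -0.02 0 0.06" --pt "0 0 0 0 -0.03 0 0.06" --pt "0 0 0 0 -0.04 0 0.06" --pt "0 0 0 0 -0.05 0 0.06"

```text
t: 8.4
tool_pos: [0.5062, -0.2448, 0.1016]
tool_rot: [-2.088, -2.345, 0.001]
contact_force: [1.5, 1.1, 1.4]
opening: 0.0399
grip_force: 0.9
```

```bash
python3 -c "
from h import *
pin()"
```

```text
pin shift -1 0 score 0.5882282853126526 t 8.45 [ 0.5058 -0.2448  0.1015] F [ 0.7774 -0.3268  0.0631]
```

Request:
carry_out --pt "0 0 0 0 -0.01 0 0.06" --pt "0 0 0 0 -0.02 0 0.06" --pt "0 0 0 0 -0.03 0 0.06" --pt "0 0 0 0 -0.04 0 0.06" --pt "0 0 0 0 -0.04 0 0.06"

```text
t: 8.95
tool_pos: [0.4943, -0.2463, 0.102]
tool_rot: [-2.089, -2.345, 0.001]
contact_force: [-0.4, 0.9, 0.7]
opening: 0.0403
grip_force: 0.0
```

```bash
python3 -c "
from h import *
pin()"
```

```text
pin shift -1 0 score 0.6294253468513489 t 9.0 [ 0.4944 -0.2462  0.1019] F [-0.0586 -0.4371 -0.4755]
```

Request:
carry_out --pt "0 0 0 0 -0.01 0 0.06" --pt "0 0 0 0 -0.02 0 0.06" --pt "0 0 0 0 -0.03 0 0.06" --pt "0 0 0 0 -0.04 0 0.06"

```text
t: 9.4
tool_pos: [0.4829, -0.2478, 0.1023]
tool_rot: [2.089, 2.346, -0.0]
contact_force: [1.3, 0.9, 0.8]
opening: 0.04
grip_force: 0.5
```

```bash
python3 -c "
from h import *
s=pin();cv2.imwrite('pics/l6.png',cv2.resize(s[130:250,240:373],(665,600),interpolation=2))"
```

```text
pin shift -1 0 score 0.7625418305397034 t 9.45 [ 0.4826 -0.2478  0.1022] F [ 0.147  -0.8308 -0.4402]
```

View pics/l6.png

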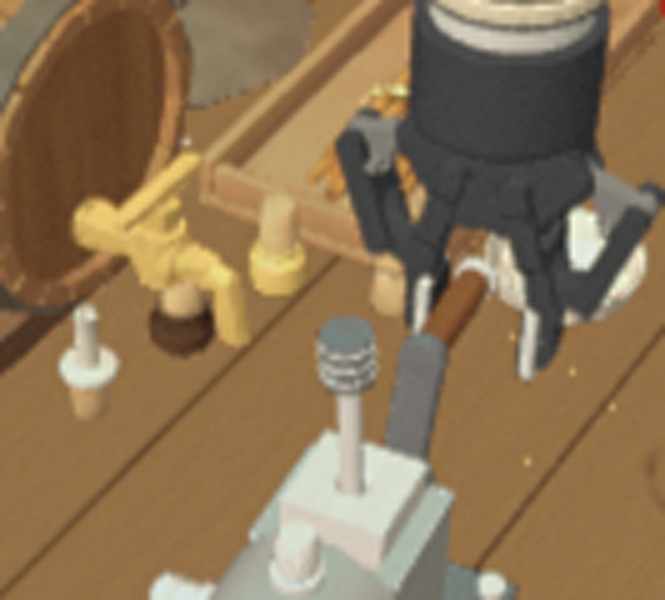

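Request:
carry_out --pt "0 0 0 0 -0.01 0 0.06" --pt "0 0 0 0 -0.02 0 0.06" --pt "0 0 0 0 -0.03 0 0.06" --pt "0 0 0 0 -0.035 0 0.06"

```text
t: 9.85
tool_pos: [0.4723, -0.2489, 0.102]
tool_rot: [-2.089, -2.345, 0.0]
contact_force: [0.4, -0.6, -0.8]
opening: 0.0398
grip_force: 0.4
```

```bash
python3 -c "
from h import *
pin()"
```

```text
pin shift 1 8 score 0.571051299571991 t 9.9 [ 0.4722 -0.2489  0.102 ] F [ 0.2895 -0.1944 -0.0576]
```

Request:
carry_out --pt "0 0 0 0 0.02 0 0.0" --pt "0 0 0 0 0.03 0 0.0" --pt "0 0 0 0 0.03 -0.15 0.0" --pt "0 0 0 0 0.03 -0.3 0.0" --pt "0 0 0 0 0.03 -0.4 0.0"

```text
t: 10.4
tool_pos: [0.4829, -0.2484, 0.2259]
tool_rot: [2.086, 2.344, 0.001]
contact_force: [-0.8, -0.0, 0.2]
opening: 0.0427
grip_force: 0.0
```

Run:
```python
from h import *
s=pin()
h=B[192:210,304:318]
m=cv2.matchTemplate(s[180:250,295:328],h,cv2.TM_CCOEFF_NORMED);print(np.round(m[8:28,8:11],2).T)
go(.4905,-.1575,.2)
```

```text
pin shift 0 7 score 0.5841225385665894 t 10.45 [ 0.4849 -0.2498  0.2316] F [1.7807 0.0439 4.5824]
[[-0.02 -0.    0.01  0.03  0.05  0.11  0.18  0.18  0.27  0.28  0.31  0.41
   0.38  0.45  0.42  0.29  0.29  0.25  0.23  0.28]
 [-0.    0.02  0.05  0.09  0.1   0.14  0.25  0.24  0.37  0.35  0.4   0.58
   0.43  0.55  0.53  0.33  0.35  0.25  0.2   0.26]
 [-0.    0.03  0.08  0.13  0.14  0.18  0.28  0.26  0.36  0.34  0.38  0.55
   0.4   0.49  0.5   0.29  0.3   0.21  0.15  0.21]]
t 10.45 pos [ 0.4849 -0.2498  0.2316] F [1.7807 0.0439 4.5824] open 0.0425055608700868 grip 0.0
turn [ 0.0029  0.0026 -0.001 ] shift [0.3043 0.0533 0.1033]
```

Request:
carry_out --pt "0 0 0 0.15 0.03 0 1" --pt "0 0 0 0.304 0.055 0.05 1" --pt "0 0 0 0.304 0.055 0.1 1" --pt "0 0 0 0.304 0.055 0.15 1" --pt "0 0 0 0.304 0.055 0.15 1"

```text
t: 10.95
tool_pos: [0.4861, -0.1551, 0.1741]
tool_rot: [-2.086, -2.342, 0.003]
contact_force: [-0.7, 1.0, -0.2]
opening: -0.0001
grip_force: 0.0
```

Request:
carry_out --pt "0 0 0 0 0 0.02 1" --pt "0 0 0 0 0 0.05 1" --pt "0 0 0 0 0 0.08 1" --pt "0 0 0 0 0 0.08 1"

```text
t: 11.35
tool_pos: [0.4866, -0.1554, 0.1515]
tool_rot: [-2.088, -2.343, 0.001]
contact_force: [-0.8, 0.1, -0.5]
opening: 0.0002
grip_force: 0.0
```

Request:
carry_out --pt "0 0 0 -0.01 0.012 0 1" --pt "0 0 0 -0.01 0.012 0.015 1" --pt "0 0 0 -0.01 0.012 0.03 1" --pt "0 0 0 -0.01 0.012 0.045 1" --pt "0 0 0 -0.01 0.012 0.06 1"

```text
t: 11.85
tool_pos: [0.493, -0.1589, 0.138]
tool_rot: [2.086, 2.343, 0.001]
contact_force: [-3.2, 0.5, 10.4]
opening: -0.0003
grip_force: 4.8
```

Request:
carry_out --pt "0 0 0 0 0 0.01 1" --pt "0 0 0 0 0 0.02 1" --pt "0 0 0 0 0 0.03 1" --pt "0 0 0 0 0 0.03 1"

```text
t: 12.25
tool_pos: [0.4922, -0.1584, 0.1274]
tool_rot: [2.088, 2.345, 0.001]
contact_force: [0.4, 0.1, 4.1]
opening: -0.0001
grip_force: 1.9
```

Request:
carry_out --pt "0 0 0 0 0 0.01 1" --pt "0 0 0 0 0 0.02 1" --pt "0 0 0 0 0 0.03 1" --pt "0 0 0 0 0 0.04 1" --pt "0 0 0 0 0 0.04 1"

```text
t: 12.75
tool_pos: [0.4925, -0.1588, 0.118]
tool_rot: [2.088, 2.345, -0.001]
contact_force: [-6.9, 1.7, 17.2]
opening: 0.0001
grip_force: 8.4
```

Request:
carry_out --pt "0 0 0 0 0 0.01 1" --pt "0 0 0 0 0 0.015 1" --pt "0 0 0 0 0 0.015 1"

```text
t: 13.05
tool_pos: [0.4929, -0.159, 0.1178]
tool_rot: [2.088, 2.346, -0.001]
contact_force: [-17.8, 6.3, 37.9]
opening: -0.0001
grip_force: 18.9
```

Hard stop at 0.118 m, so the head is down on the bush. Retreating now.

Request:
carry_out --pt "0 0 0 0 0 -0.04 1" --pt "0 0 0 0 0 -0.15 1" --pt "0 0 0 0 0 -0.3 1" --pt "0 0 0 0 0 -0.4 1" --pt "0 0 0 0 0 -0.4 1"

```text
t: 13.55
tool_pos: [0.494, -0.1591, 0.2356]
tool_rot: [2.083, 2.339, 0.004]
contact_force: [0.1, -0.3, -0.1]
opening: 0.0004
grip_force: 0.0
```

Run:
```python
from h import *
s=pin()
X=np.array([.4905,-.1575]);
print('expected px shift',proj('side',[*X,.118])-proj('side',[*X,.174]))
h=B[193:209,305:317]
m=cv2.matchTemplate(s[190:240,298:325],h,cv2.TM_CCOEFF_NORMED);_,v,_,l=cv2.minMaxLoc(m);print(l[0]-7,l[1]-3,v)
```

```text
pin shift -7 27 score 0.5183674693107605 t 13.6 [ 0.4927 -0.1586  0.2324] F [-0.2694 -0.2035  0.2461]
expected px shift [-0.9082 21.0782]
-3 21 0.5104285478591919
```

```bash
python3 -c "
from station import *
print(finish_job())"
```

```text
the job is handed in; nothing more can be done
None
```

The pump should be locked and I handed the job in after about 13.6 s: the pin dropped about 20 mm into the cross-hole, then went down to a hard stop at head-top height 0.118 m, the fully-home height. The final camera match on the head was weak but also fits home, and the hand-in call returned no verdict.

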